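Load the die and dry-run its two roller-lever limit switches

ROBOT

A 6-joint arm with a two-finger parallel gripper is mounted at the origin on a cart in front of the work surface, level with it; the furniture and walls round the work are solid. World frame = base frame: x ahead of the robot, y to its left, z up, the work surface at z = 0. Lengths are in mm, angles in rad, forces in N, time in s.
With the tool pointing down it reaches from about 250 to 850 mm from the base axis. Payload 12.5 kg.
Tool frame: the origin (TCP) lies midway between the tips of the shut fingers; the grasp point (between the pads) lies 19 mm behind it; z points along the fingers, y is the line along which they close (so a half turn about z gives the same grasp; the last joint's range is limited). The gripper opens to 93 mm and grips with 3 to 60 N. Pads are 15 mm wide; open, the fingers measure 128 mm over their backs; the gripper's body (75 mm by 188 mm) begins 65 mm behind the grasp point.
Start: joints at [1.18, 0.351, 1.652, -0, 1.139, -0.085], TCP at [165.549, 524.478, 184.033] pointing down, gripper open.
Joint ranges: [-2.75, 2.75], [-0.79, 2.1], [0.01, 2.65], [-1.57, 4.71], [0.07, 3.14], [-2.87, 2.87]. Speed limits (rad/s): [2.22, 2.22, 2.79, 3.14, 3.14, 3.14].

INTERFACE

Orientations are given as a unit quaternion [x, y, z, w].
In Python, from rig import bot, kinematics, vision, workorder gives the robot as it stands. The module is installed in compiled form; this text tells all that it offers. Calls block until the motion is done:
- bot.move_to(position, orientation): joint-space move of the TCP to a pose.
- bot.servo_line(position, speed=150, attitude=None): straight line of the TCP; attitude=None keeps the orientation; speed is the mean speed in mm/s.
- bot.move_j(angles): joint-space move.
- bot.release() and bot.clamp(strength=None): open the fingers fully, or close them until they stop; strength is the grip in N (None keeps the last).
- bot.sleep(seconds).
- kinematics.solve_ik(position, orientation): joint angles nearest the present ones, or None.
- vision.read_camera(name): name is "scene" or "top"; returns the picture (400x640x3 uint8, blue, green, red); there is no depth.
- vision.camera_params(name): a dict with "K" (3x3 intrinsics, pixels), "R" (3x3) and "t" (3): a world point X has camera coordinates R X + t. Camera axes: x right, y down, z forward; pixel columns grow to the right and rows downward; lengths in mm; the calibration is good to about 2 mm. A picture is of the moment at which its call begins. camera_params takes no time and is no camera call.
A pose or a line that the arm cannot do raises bot.IKError and nothing moves.
- workorder.close_job(): hands the job in; it is judged then, once.
Readings, each from a call of its own:
- bot.read_clock(): time.
- bot.read_qpos(): joint angles.
- bot.read_qd(): joint speeds.
- bot.read_effort(): joint torques, N m.
- bot.read_eef_pos(): TCP position.
- bot.read_orientation(): TCP orientation.
- bot.read_ft_force(): force on the tool from outside, world axes, zero at the start.
- bot.read_moment(): the same for the moment, N m.
- bot.read_finger_gap(): finger opening in mm.
- bot.read_grip_force(): force on a finger pad.
Only numpy, scipy, OpenCV 4.12 (cv2) and the standard library are available. Lean on these libraries where they do the work, as an engineer would, in place of code of your own. Each camera call takes 0.05 s, during which the arm holds its last target. There are 200 camera calls.

TASK

Lay the round brass blank flat into the round cavity of the steel die plate and let go of it. Then dry-run the two limit switches by hand: push the arm with the red roller sideways, to either side, until it clicks, hold it there for half a second and let it spring back upright, then do the same with the blue one. Trip neither switch before the blank is in, do not force an arm past its red tick, and leave all the glassware, bottles and the square blank where they stand.

Things in the scene. Friction and masses are not known exactly. Their poses are not given: they have to be found in the camera images.
- round_blank: loose brass disc, 44 mm diameter, 10 mm thick, 60 g, lying flat; origin at the centre of its underside, z up
- die_plate: fixed steel plate 84 x 150 x 12 mm (own x, y, z), origin at the centre of its underside on the table; two cavities 5 mm deep with 2 mm chamfers: a round one, 47 mm across, centred at own y = +36 mm, and a square one, 39 mm wide, centred at own y = -36 mm (the disc does not go in there)
- round_cavity (a point): centre of the floor of the round cavity, 7 mm above the table and 5 mm below the plate's top; a seated blank has its origin here and stands 5 mm proud of the plate
- red_switch: fixed roller-lever limit switch with a red roller: grey body 34 x 38 mm and 58 mm high on a 62 x 56 mm steel foot. Origin: on the table under the middle of the body (the foot reaches from x -25 to +37); own z up. Its arm stands in front of its -x face, on a shaft that runs along x, 45 mm above the table, and swings in the own y-z plane
- red_arm (a joint): angle of the red roller's arm: 0 = upright, positive = roller pushed towards the switch's own +y; both ways work alike. Clicks at 0.45 rad (green ticks on the black disc behind the arm) and is tripped beyond; past 0.95 rad (red ticks) is harmful overtravel; hard stops at 1.15. A spring (0.3 N m/rad; 3 to 6 N at the roller) rights it when let go
- red_roller (a point): centre of the red roller (18 mm diameter, 12 mm wide, axis along the switch's own x), 50 mm up the arm from the shaft; at rest 95 mm above the table and 30 mm in front (-x) of the switch's origin. Above 58 mm height the space round it is free but for bystanders. The 8 mm wide arm bar lies behind the roller, at own x -19 to -23 mm
- blue_switch: fixed roller-lever limit switch with a blue roller: grey body 34 x 38 mm and 58 mm high on a 62 x 56 mm steel foot. Origin: on the table under the middle of the body (the foot reaches from x -25 to +37); own z up. Its arm stands in front of its -x face, on a shaft that runs along x, 45 mm above the table, and swings in the own y-z plane
- blue_arm (a joint): angle of the blue roller's arm: 0 = upright, positive = roller pushed towards the switch's own +y; both ways work alike. Clicks at 0.45 rad (green ticks on the black disc behind the arm) and is tripped beyond; past 0.95 rad (red ticks) is harmful overtravel; hard stops at 1.15. A spring (0.3 N m/rad; 3 to 6 N at the roller) rights it when let go
- blue_roller (a point): centre of the blue roller (18 mm diameter, 12 mm wide, axis along the switch's own x), 50 mm up the arm from the shaft; at rest 95 mm above the table and 30 mm in front (-x) of the switch's origin. Above 58 mm height the space round it is free but for bystanders. The 8 mm wide arm bar lies behind the roller, at own x -19 to -23 mm
- amber_bottle: bystander: amber bottle with black cap, 46 mm diameter, 93 mm high, beside the red roller (about 88 mm off, either side); origin under its centre
- stopper: bystander: clear glass stopper, 35 mm diameter, 42 mm high, on the other side of the red roller; origin under its centre
- conical_flask: bystander: clear conical flask, 64 mm diameter at its foot, narrow neck, 105 mm high, beside the blue roller (about 88 mm off, either side); origin under its centre
- grease_jar: bystander: white jar, 48 mm diameter, 51 mm high, on the other side of the blue roller; origin under its centre
- vial_near: bystander: sample vial with white cap, 28 mm diameter, 57 mm high, close beside the round blank; origin under its centre
- beaker: bystander: glass beaker, 56 mm diameter, 70 mm high; origin under its centre
- square_blank: bystander: brass square 36 x 36 x 10 mm lying flat close beside the round blank, on the other side from the vial; origin at the centre of its underside
- temp_controller: equipment, an obstacle: fixed black box, 201 mm deep (own x), 206 mm wide, 122 mm high, with a knob 20 mm proud of its front (-x) face; it never moves, and carries a blue lab jack (150 x 150 mm, its platform reaching 222 mm above the table) with a round glass flask on it; origin at the centre of its underside. Pass in front of it, not over it
There are look-alikes about, which are no part of the job. Leave any pink look-alike of the round_blank alone.

How it is judged (in metres and radians):
On the way, in this order (a step that is already met when the one before it is completed fails the run):
1. the round blank lies in the round cavity, let go (horizontal distance between round_blank and round_cavity below 0.004 m and z of round_blank in the frame of round_cavity below 0.002 m and angle between round_blank's own z axis and vertical below 0.06 rad and contact force between the fingers and round_blank below 0.1 N), for 0.2 s.
2. the red roller's arm is pushed past its click and held, the blue one being at rest ((value of joint red_arm above 0.45 rad or value of joint red_arm below -0.45 rad) and value of joint blue_arm between -0.12 and 0.12 rad), for 0.3 s.
3. the red roller's arm is let go and back upright (value of joint red_arm between -0.12 and 0.12 rad), for 0.2 s.
4. the blue roller's arm is pushed past its click and held, the red one being at rest (all of step 3 and (value of joint blue_arm above 0.45 rad or value of joint blue_arm below -0.45 rad)), for 0.3 s.
At the end, for the whole second after the job is handed in: the round blank lies still in the round cavity (within 4 mm of its centre, under 2 mm off its floor, tilted under 0.06 rad) and both arms are back upright (within 0.12 rad) (all of step 3 and horizontal distance between round_blank and round_cavity below 0.004 m and z of round_blank in the frame of round_cavity below 0.002 m and angle between round_blank's own z axis and vertical below 0.06 rad and value of joint blue_arm between -0.12 and 0.12 rad and linear speed of round_blank below 0.02 m/s); the robot touches nothing.
It fails at once if a switch is tripped while the round blank is not in the round cavity (((value of joint red_arm above 0.45 rad or value of joint red_arm below -0.45 rad) or (value of joint blue_arm above 0.45 rad or value of joint blue_arm below -0.45 rad)) and not (horizontal distance between round_blank and round_cavity below 0.004 m and z of round_blank in the frame of round_cavity below 0.002 m and angle between round_blank's own z axis and vertical below 0.06 rad)).
It fails at once if an arm is forced past 0.95 rad (value of joint any of red_arm, blue_arm above 0.95 rad or value of joint any of red_arm, blue_arm below -0.95 rad).
It fails at once if a bystander is moved by more than 25 mm or tipped by more than 0.35 rad (distance of any of amber_bottle, conical_flask, stopper, grease_jar, vial_near, beaker, square_blank from where it was at the start of the episode above 0.025 m or angle between any of amber_bottle, conical_flask, stopper, grease_jar, vial_near, beaker, square_blank's own z axis and vertical above 0.35 rad).
It also fails if it takes over 64 s, if anything falls off the work surface, if the arm or the gripper's body presses on something with over 40 N, if the wrist force passes 120 N, or if a joint passes its speed limit or range.

## Working session

There is one attempt and no reset: what is moved stays moved. The work goes in short steps, each a Python script; the robot and the scene stay as the last script left them, time stands still between calls to the robot, and variables do not carry over. Pictures are saved under pics/ and viewed, at most 10 in all, crops included, and the job is handed in when it is done.

```bash
mkdir -p pics
python3 - <<'E'
from rig import bot, vision
import cv2
for n in ("scene","top"):
    cv2.imwrite(f"pics/{n}0.png",cv2.resize(vision.read_camera(n),(800,500),interpolation=cv2.INTER_CUBIC))
    p=vision.camera_params(n);print(n,p["K"].tolist(),p["R"].round(4).tolist(),p["t"].round(1).tolist(),(-p["R"].T@p["t"]).round())
print(bot.read_orientation(),bot.read_clock(),bot.read_finger_gap())
E
```

```text
scene [[383.7547617003566, 0.0, 321.1748207713173], [0.0, 383.7547617003566, 198.79110080050978], [0.0, 0.0, 1.0]] [[0.5043, -0.8635, -0.0108], [-0.489, -0.2752, -0.8277], [0.7117, 0.4227, -0.561]] [-266.2, 337.1, 731.7] [-222. -446.  687.]
top [[384.6165612528205, 0.0, 316.4855660469782], [0.0, 384.6165612528205, 200.30272096996833], [0.0, 0.0, 1.0]] [[0.0114, -0.9997, 0.0203], [-0.9919, -0.0139, -0.1263], [0.1265, -0.0187, -0.9918]] [-14.6, 519.7, 935.0] [397.  10. 993.]
[ 1.52293499e-01  9.88335175e-01 -5.05812089e-04 -1.26216361e-04] 0.1 92.93074374520586
```

View pics/top0.png

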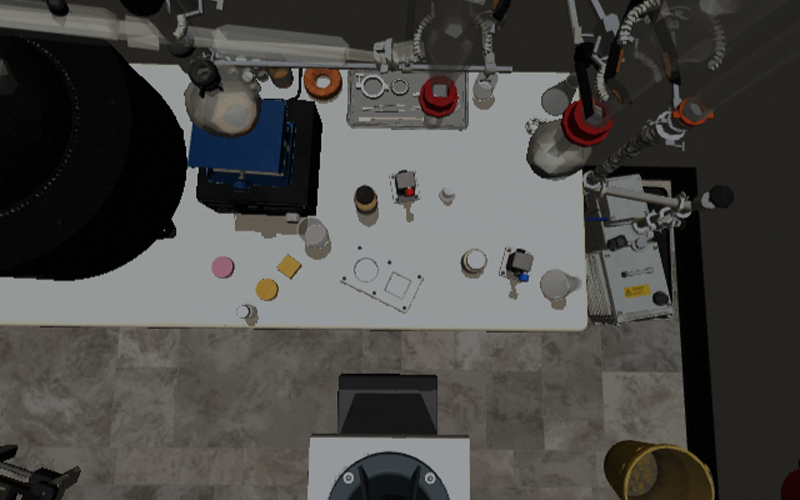

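View pics/scene0.png

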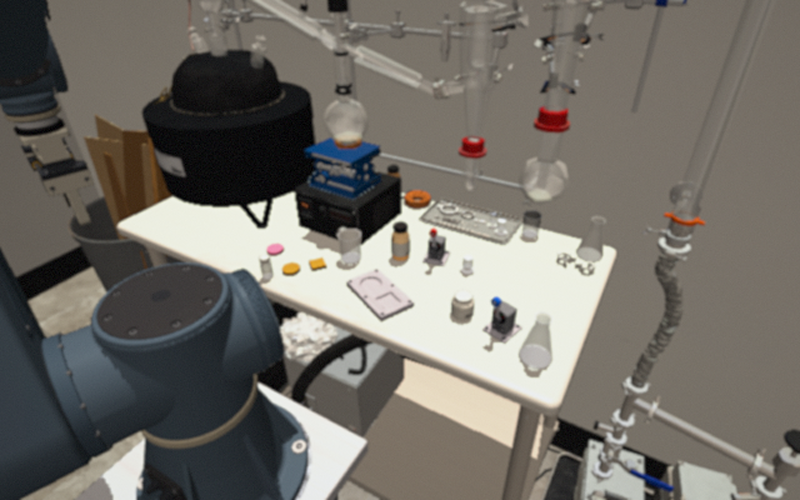

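The top view shows the round blank at about (267,290) between the vial (246,312) and the square blank (289,266). The pink look-alike is at (222,267) and the die round cavity at (366,270). The red roller is at (409,192), the blue one at (524,278). The picture is scaled 1.25x, so I need enlarged crops.

```bash
cat > h.py <<'E'
from rig import bot, kinematics, vision, workorder
import cv2, numpy as np
from scipy.spatial.transform import Rotation as Ro
def ray(n,u,v,z):
    p=vision.camera_params(n);R,t=p["R"],np.ravel(p["t"]);c=-R.T@t
    d=R.T@np.linalg.solve(p["K"],[u,v,1.]);return c+d*(z-c[2])/d[2]
def proj(n,X):
    p=vision.camera_params(n);q=p["K"]@(p["R"]@np.asarray(X,float)+np.ravel(p["t"]));return q[:2]/q[2]
def crop(img,x0,x1,y0,y1,k,name):
    c=cv2.resize(img[y0:y1,x0:x1],None,fx=k,fy=k,interpolation=cv2.INTER_CUBIC)
    for x in range(x0-x0%-20,x1,20): cv2.putText(c,str(x),((x-x0)*k,10),0,.35,(0,0,255),1);cv2.line(c,((x-x0)*k,12),((x-x0)*k,20),(0,0,255),1)
    for y in range(y0-y0%-20,y1,20): cv2.putText(c,str(y),(0,(y-y0)*k+4),0,.35,(0,0,255),1);cv2.line(c,(26,(y-y0)*k),(34,(y-y0)*k),(0,0,255),1)
    cv2.imwrite(name,c)
def q(yaw): # tool down, finger line (tool y) at world angle yaw
    y=np.array([np.cos(yaw),np.sin(yaw),0]);z=np.array([0,0,-1.]);return Ro.from_matrix(np.c_[np.cross(y,z),y,z]).as_quat()
E
python3 - <<'E'
from h import *
im=vision.read_camera("top")
crop(im,160,345,185,265,4,"pics/a.png");crop(im,275,475,125,245,4,"pics/b.png")
hsv=cv2.cvtColor(im,cv2.COLOR_BGR2HSV)
def blobs(lo,hi,nm,z):
    m=cv2.inRange(hsv,lo,hi);n,l,s,c=cv2.connectedComponentsWithStats(m)
    for i in range(1,n):
        if s[i,4]>12 and 160<c[i][0]<475 and 120<c[i][1]<265: print(nm,c[i].round(1),s[i].tolist(),ray("top",*c[i],z).round(1))
blobs((15,130,90),(30,255,255),"brass",10)
blobs((0,150,90),(8,255,255),"red",95)
blobs((100,150,90),(125,255,255),"blue",95)
E
```

```text
brass [230.6 212.6] [222, 204, 18, 18, 184] [488.1 210.7  10. ]
brass [212.9 231.1] [205, 223, 17, 17, 223] [440.3 253.7  10. ]
red [327.4 152.9] [325, 151, 6, 5, 27] [626.6 -31.8  95. ]
blue [419.2 221.3] [416, 219, 7, 6, 28] [ 465.6 -248.9   95. ]
```

View pics/a.png

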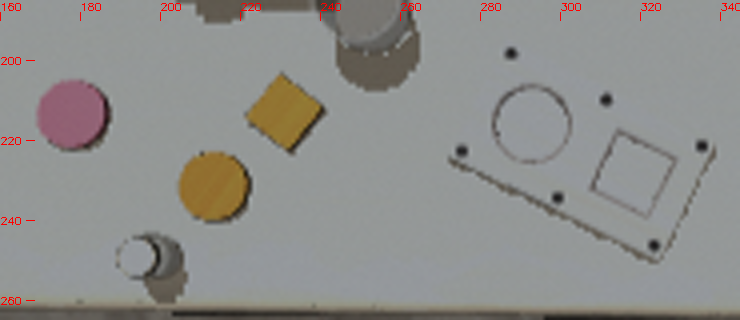

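View pics/b.png

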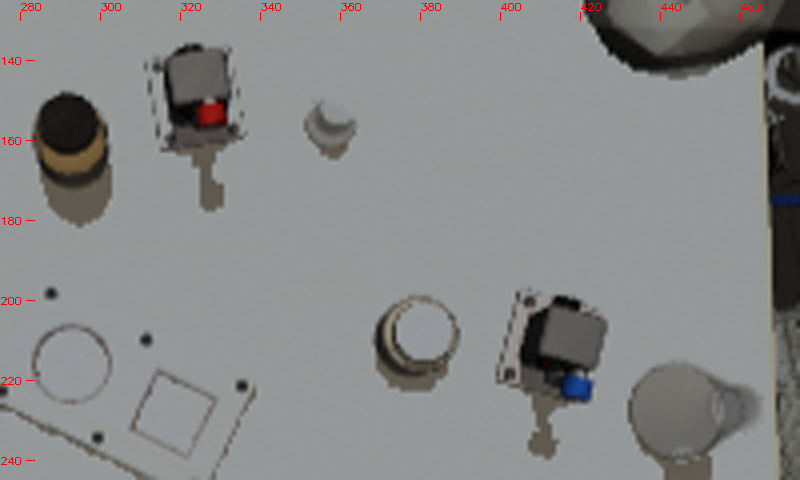

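The crops show, in top-camera pixels:
- Cavity rim centre (293.0,215.8), about 19.6 px across, so roughly the 51 mm chamfer rim. Square cavity centre (318.2,228.4).
- Red body top (324.7,144.7), roller (327.4,152.9). Amber bottle is to the left and stopper to the right.
- Blue body top (418,209), roller (419.2,221.3). Jar is to the left and flask to the right.

Run:
```python
from h import *
T=lambda u,v,z:ray("top",u,v,z).round(1)
c=T(293,215.8,12);s=T(318.2,228.4,12);print("cav",c,s,np.linalg.norm(c-s))
print("vialcap",T(193.5,249,57),"beaker base",T(252,197,0),"pink",T(178,213,10))
for n,ro,bo,top in(("red",(327.4,152.9),(324.7,144.7),((316.5,140),(332,137))),("blue",(419.2,221.3),(418.,209),0)):
    print(n,"roller",T(*ro,100),"body",T(*bo,58))
print("red foot",[T(a/4+275,b/4+125,5) for a,b in((147,57),(230,50),(243,135),(165,150))])
print("blue foot",[T(a/4+275,b/4+125,5) for a,b in((517,288),(498,385),(592,400))])
print("red body top",[T(a/4+275,b/4+125,58) for a,b in((166,55),(228,46),(232,96),(172,107))])
print("blue body top",[T(a/4+275,b/4+125,58) for a,b in((551,302),(607,320),(595,368),(540,350))])
print("amber",T(65/4+275,125/4+125,93),"stopper",T(333/4+275,113/4+125,42),"jar",T(423/4+275,331/4+125,51),"flask",T(672/4+275,410/4+125,10))
print("ctrl front",T(196/1.25,205/1.25,122),T(316/1.25,214/1.25,122),T(292/1.25,217/1.25,100))
# scene view cross-check
im=vision.read_camera("scene");hsv=cv2.cvtColor(im,cv2.COLOR_BGR2HSV)
for lo,hi,nm,z in(((15,130,90),(28,255,255),"brass",8),((0,170,90),(8,255,255),"red",95),((105,170,90),(125,255,255),"blue",95)):
    n,l,st,ce=cv2.connectedComponentsWithStats(cv2.inRange(hsv,lo,hi))
    for i in range(1,n):
        w=ray("scene",*ce[i],z)
        if st[i,4]>12 and 350<w[0]<720 and abs(w[1])<320: print(nm,ce[i].round(1),st[i,4],w.round(1))
crop(im,200,440,170,310,3,"pics/s.png")
```

```text
cav [481.7  51.2  12. ] [450.4 -13.6  12. ] 71.96339347195907
vialcap [394.8 286.3  57. ] beaker base [530.3 159.    0. ] pink [485.2 344.1  10. ]
red roller [625.4 -31.4 100. ] body [657.  -26.5  58. ]
blue roller [ 465.2 -247.5  100. ] body [ 498.6 -257.3   58. ]
red foot [array([685.9,   5.8,   5. ]), array([691.6, -49. ,   5. ]), array([634.3, -57.9,   5. ]), array([623.4,  -6.8,   5. ])]
blue foot [array([ 535.3, -237.2,    5. ]), array([ 471.8, -223.7,    5. ]), array([ 462.9, -284.6,    5. ])]
red body top [array([671.9,  -5.8,  58. ]), array([678.4, -44.6,  58. ]), array([646.3, -47.3,  58. ]), array([638.7,  -9.9,  58. ])]
blue body top [array([ 519.5, -244.8,   58. ]), array([ 508.8, -279.2,   58. ]), array([ 479. , -271.1,   58. ]), array([ 489.7, -237.4,   58. ])]
amber [617.5  54.7  93. ] stopper [ 640.6 -112.5   42. ] jar [ 501.2 -166.8   51. ] flask [ 456.8 -334.7   10. ]
ctrl front [587.2 360.7 122. ] [573.9 140.8 122. ] [571.9 189.  100. ]
brass [320.4 206.2] 18 [603.   46.6   8. ]
brass [253.6 210.7] 77 [483.5 210.6   8. ]
brass [232.3 214.8] 93 [435.8 253.1   8. ]
blue [397.6 240.8] 15 [ 464.8 -246.7   95. ]
```

View pics/s.png

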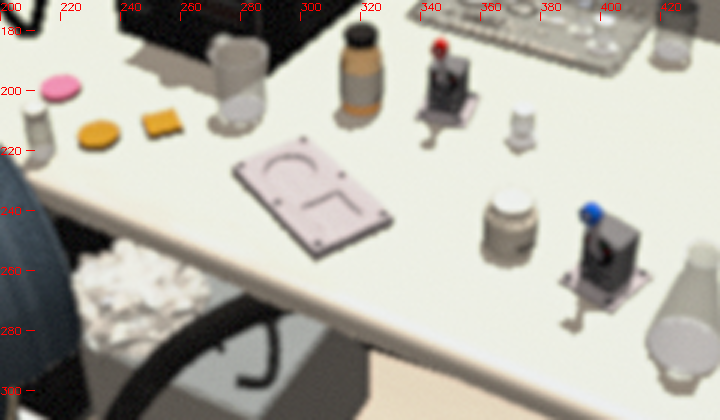

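Sizes agree: the cavities measure 72.0 mm apart, and the bystander lines give yaws of about 0.14 for red and -0.27 for blue. Next I move in and squeeze-centre the disc. How far it shifts in the scene view will show the camera bias.

```bash
cat >> h.py <<'E'
def disc(n="scene",z=8):
    hsv=cv2.cvtColor(vision.read_camera(n),cv2.COLOR_BGR2HSV)
    N,l,s,c=cv2.connectedComponentsWithStats(cv2.inRange(hsv,(15,130,90),(30,255,255)))
    return [(c[i].round(1).tolist(),int(s[i,4]),ray(n,*c[i],z).round(1)) for i in range(1,N) if s[i,4]>40 and 380<ray(n,*c[i],z)[0]<560]
def best(pos,yaw):
    o=[(abs(j[5]),y) for y in (yaw,yaw+np.pi) for j in [kinematics.solve_ik(pos,q(y))] if j is not None]
    return q(min(o)[1])
E
python3 - <<'E'
from h import *
print(disc())
bot.servo_line([270,300,190],250)
o=best([440,253.7,150],.89)
bot.move_to([440.3,253.7,120],o)
bot.servo_line([440.3,253.7,6],120)
bot.clamp(8); print("gap",bot.read_finger_gap(),bot.read_eef_pos(),bot.read_ft_force())
bot.release(); bot.servo_line([440.3,253.7,120],200)
print(disc(),disc("top",10),bot.read_clock(),bot.read_qpos())
cv2.imwrite("pics/s2.png",cv2.resize(vision.read_camera("scene")[150:300,150:390],None,fx=3,fy=3))
E
```

```text
[([253.6, 210.7], 77, array([483.5, 210.6,   8. ])), ([232.3, 214.8], 93, array([435.8, 253.1,   8. ]))]
gap 0.32186836206058095 [440.31140408 253.71545716   5.99375764] [0.26900978 0.00619242 0.15606816]
[([253.6, 210.7], 77, array([483.5, 210.6,   8. ])), ([232.2, 214.8], 95, array([435.6, 253.5,   8. ]))] [([230.6, 212.6], 184, array([488.1, 210.7,  10. ])), ([215.3, 226.4], 62, array([452.4, 247.9,  10. ])), ([509.2, 232.5], 162, array([ 446. , -506.1,   10. ]))] 7.0167 [ 4.31067483e-01  3.57669883e-01  1.82380256e+00  1.45163928e-05
  9.62549016e-01 -4.58901171e-01]
```

View pics/s2.png

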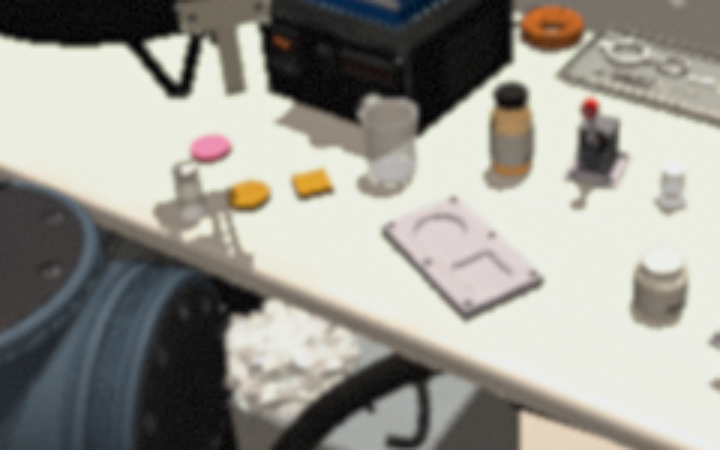

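The disc stayed put at scene pixel (232,215), and the fingers shut to 0.3 mm without gripping it. The finger tip shows at about scene (228,180). I'll check the tool pose against the picture.

Run:
```python
from h import *
p=bot.read_eef_pos();R=Ro.from_quat(bot.read_orientation()).as_matrix();print(p,R.round(3).tolist(),bot.read_finger_gap())
print(proj("scene",p),[proj("scene",p+R@[0,s*46,0]).round() for s in(1,-1)])
cv2.imwrite("pics/s3.png",cv2.resize(vision.read_camera("scene")[90:240,160:320],None,fx=4,fy=4,interpolation=cv2.INTER_CUBIC))
```

```text
[439.61752115 253.35808759 118.67815484] [[-0.777, 0.629, -0.002], [0.629, 0.777, -0.001], [0.001, -0.002, -1.0]] 93.16254342154672
[227.62567491 182.57863302] [array([225., 175.]), array([230., 191.])]
```

View pics/s3.png

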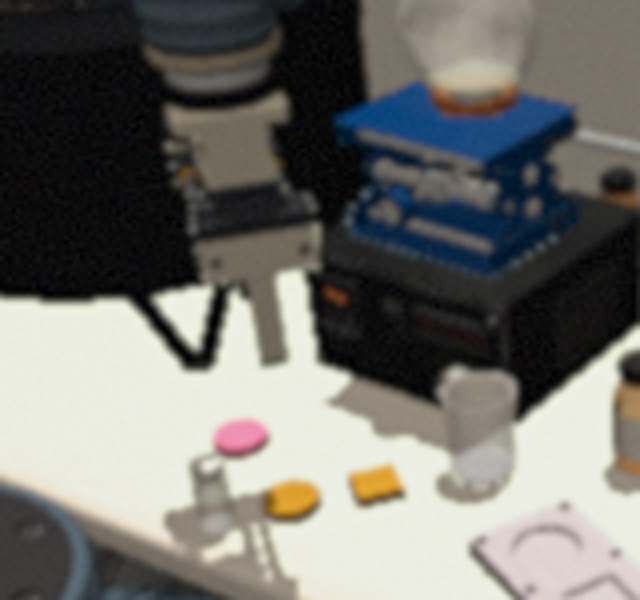

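The front finger tip should project at row 191 but appears near row 180. The open tips therefore sit higher than the TCP, probably because they swing on an arc. I'll calibrate tip height by touch at a free spot on the table.

Run:
```python
from h import *
bot.servo_line([400,150,60],250)
f0=bot.read_ft_force()
def down(z,lo,st=2):
    while z>lo:
        z-=st; bot.servo_line([400,150,z],60)
        f=bot.read_ft_force()
        if f[2]-f0[2]>2: break
    p=bot.read_eef_pos(); print("stop cmd",z,"z",p[2],f-f0,bot.read_finger_gap(),bot.read_clock()); return z
bot.clamp(8); bot.servo_line([400,150,16],150); a=down(16,-6)
bot.servo_line([400,150,30],200); bot.release(); bot.servo_line([400,150,4],150); b=down(4,-24)
bot.servo_line([400,150,40],200)
```

```text
stop cmd -6 z -6.113554400441049 [-0.338296    0.3958727  -0.66196768] 0.7649972650690862 12.4167
stop cmd -24 z -24.12222729885359 [-0.03733643  0.92422183  0.0711786 ] 92.54986149499395 18.05
```

No touch even at TCP z = -24, so the real tips sit well above the reported TCP. I'll continue the guarded descent until they touch.

Run:
```python
from h import *
bot.servo_line([400,150,-20],200); f0=bot.read_ft_force(); z=-20
while z>-60:
    z-=2; bot.servo_line([400,150,z],80); f=bot.read_ft_force()
    if f[2]-f0[2]>2: break
print("open",z,bot.read_eef_pos(),f-f0,bot.read_clock())
R=Ro.from_quat(bot.read_orientation()).as_matrix();p=bot.read_eef_pos()
print([proj("scene",p+[0,0,-p[2]]+R@[0,s*55,0]).round(1) for s in(1,-1)])
cv2.imwrite("pics/s4.png",cv2.resize(vision.read_camera("scene")[110:260,180:340],None,fx=4,fy=4,interpolation=cv2.INTER_CUBIC))
bot.servo_line([400,150,z+30],200)
```

```text
open -36 [400.10254608 150.01367627 -34.48602663] [-8.47999069 -3.76731795 38.27652286] 20.9667
[array([248.2, 223.2]), array([256.6, 246.5])]
```

View pics/s4.png

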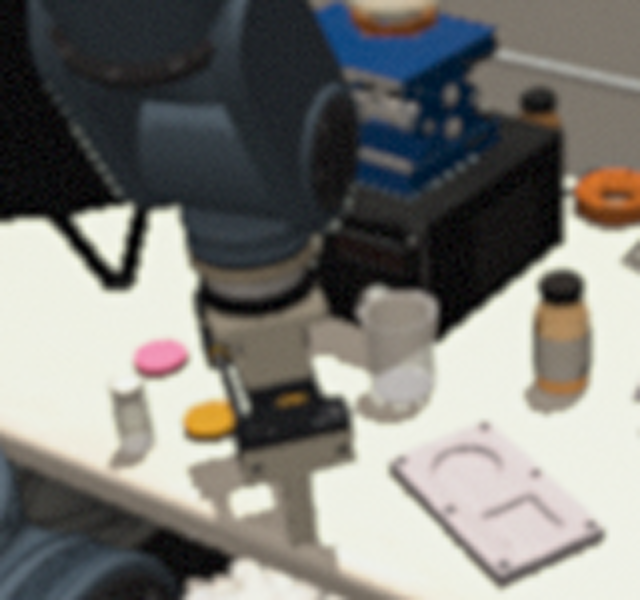

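Tip contact comes at a reported TCP z of about -34.3. In the picture the front tip is at scene (256,246), as predicted, so x and y are right and only z is off, by 34.3 mm. Now I grasp with that correction.

```bash
cat >> h.py <<'E'
DZ=-34.3
def go(x,y,ztip,v=200): bot.servo_line([x,y,ztip+DZ],v)
E
python3 - <<'E'
from h import *
go(440.3,253.7,90,300); go(440.3,253.7,5.2,150)
bot.clamp(12); print("gap",bot.read_finger_gap(),bot.read_grip_force())
if bot.read_finger_gap()<40: bot.release(); go(440.3,253.7,90); raise SystemExit
go(440.3,253.7,90,250); go(481.7,51.2,70,300); bot.sleep(.2); f0=bot.read_ft_force()
go(481.7,51.2,18,150)
for z in (16,15,14,13,12.4):
    go(481.7,51.2,z,40); f=bot.read_ft_force()-f0; print(z,f.round(2),(bot.read_eef_pos()-[0,0,DZ]).round(2))
    if f[2]>4: break
print(bot.read_clock(),bot.read_finger_gap())
E
```

```text
gap 42.21215037237081 11.999936699867249
16 [ 0.89 -0.4  -0.34] [482.07  51.23  16.61]
15 [-0.17 -0.01  0.02] [481.78  51.19  15.14]
14 [ 0.24 -0.4   0.24] [481.66  51.2   13.94]
13 [-0.21 -0.41  0.62] [481.66  51.2   12.92]
12.4 [ 0.65 -0.81 -0.43] [481.66  51.21  12.37]
26.75 41.8446009214013
```

Seated height was reached without any contact force. I'll release, lift, and check the fit while moving towards the red switch.

Run:
```python
from h import *
bot.release(); go(481.7,51.2,120,250)
cv2.imwrite("pics/s5.png",cv2.resize(vision.read_camera("scene")[180:280,240:400],None,fx=5,fy=5,interpolation=cv2.INTER_CUBIC))
bot.clamp(10)
ex=np.array([np.cos(.14),np.sin(.14)]);ey=np.array([-ex[1],ex[0]]);s=np.array([625.5,-31.5])-12*ex-36*ey
P=[*s,130+DZ]; bot.move_to(P,best(P,.14))
print(disc("scene",17),disc("top",17),bot.read_eef_pos(),bot.read_clock())
im=vision.read_camera("top"); crop(im,240,360,130,260,4,"pics/t5.png")
```

```text
[([253.6, 210.7], 77, array([474.2, 201.9,  17. ])), ([296.3, 225.8], 107, array([476.1,  50.7,  17. ]))] [([230.6, 212.7], 185, array([487.2, 209.2,  17. ])), ([287.7, 214.4], 58, array([484.8,  64.6,  17. ])), ([509.2, 232.6], 163, array([ 445.6, -502.3,   17. ]))] [617.73459309 -67.58122937  95.64649065] 30.65
```

View pics/s5.png

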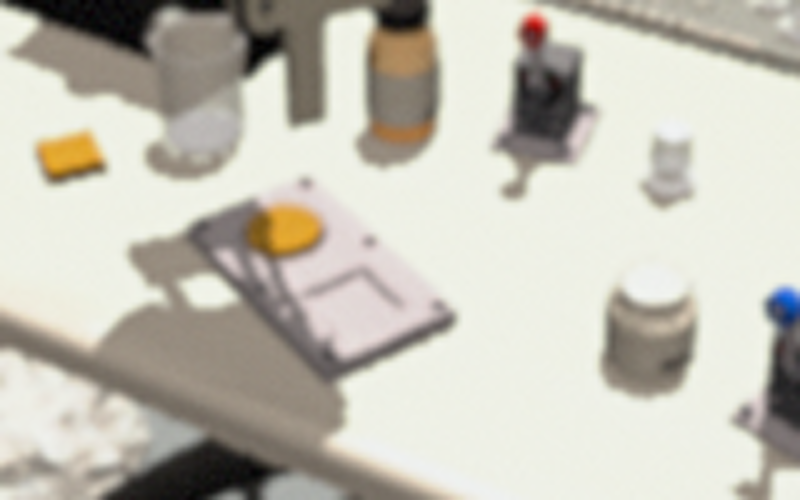

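The disc lies in the round cavity, at scene (296,226). I'll check that pixel numerically against seated and unseated, then push the red arm with force feedback.

```bash
cat >> h.py <<'E'
def push(roller,yaw,sgn=1):
    ex=np.array([np.cos(yaw),np.sin(yaw)]);ey=sgn*np.array([-ex[1],ex[0]])
    at=lambda s,z,v:go(*(np.array(roller)-12*ex+s*ey),z,v)
    at(-36,72,200); bot.sleep(.15); f0=bot.read_ft_force(); log=[]
    for s in list(range(-24,9,8))+[10,12,14,16,18]:
        at(s,72,120); f=-(bot.read_ft_force()-f0)[:2]@ey; log.append((s,round(float(f),1)))
        if f>5.2 or (s>=14 and f>4.3): break
    bot.sleep(.25)
    fs=[]
    for _ in range(5): fs.append(round(float(-(bot.read_ft_force()-f0)[:2]@ey),1)); bot.sleep(.06)
    print(log,"hold",fs,bot.read_eef_pos().round(1),bot.read_clock())
    return at
E
python3 - <<'E'
from h import *
b=np.array([232.3,214.8])-proj("scene",[440.3,253.7,10])
for z in (7,12): print("base",z,proj("scene",[481.7,51.2,z+10])+b)
at=push((625.5,-31.5),.14)
hsv=cv2.cvtColor(vision.read_camera("scene"),cv2.COLOR_BGR2HSV)
cv2.imwrite("pics/red.png",cv2.resize(vision.read_camera("scene")[150:230,300:400],None,fx=6,fy=6,interpolation=cv2.INTER_CUBIC))
print(bot.read_clock())
E
```

```text
base 7 [296.52676929 226.09643546]
base 12 [296.4457884  224.69813771]
[(-24, 1.0), (-16, 0.9), (-8, 2.5), (0, 3.1), (8, 5.2), (10, 5.1), (12, 6.8)] hold [7.0, 6.4, 6.1, 6.4, 6.7] [612.  -21.9  37.6] 33.5833
33.6833
```

View pics/red.png

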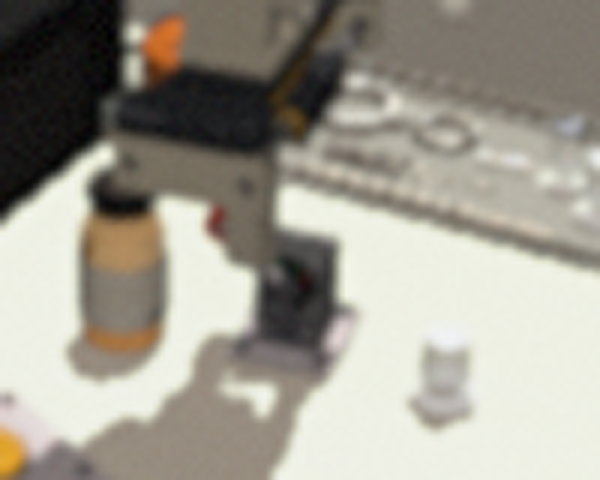

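The blank is seated: predicted (296.5,226.1), seen (296.3,225.8). The picture shows the red arm leaning clearly with its roller pushed aside, about 0.6–0.7 rad, and it has been held for over 0.4 s. Now I back off and do blue.

Run:
```python
from h import *
def at(roller,yaw,sgn,s,z,v):
    ex=np.array([np.cos(yaw),np.sin(yaw)]);ey=sgn*np.array([-ex[1],ex[0]]);go(*(np.array(roller)-12*ex+s*ey),z,v)
at((625.5,-31.5),.14,1,-36,72,120); at((625.5,-31.5),.14,1,-36,130,250)
bot.sleep(.2)
def redpos():
    hsv=cv2.cvtColor(vision.read_camera("scene"),cv2.COLOR_BGR2HSV);m=cv2.inRange(hsv,(0,150,90),(8,255,255)) 
    ys,xs=np.nonzero(m[170:200,335:365]);return (xs.mean()+335,ys.mean()+170) if len(xs) else None
print("red roller",redpos(),"expect",proj("scene",[625.5,-31.5,97]))
B=(465.2,-247.3);yaw=-.27
ex=np.array([np.cos(yaw),np.sin(yaw)]);ey=-np.array([-ex[1],ex[0]]);s=np.array(B)-12*ex-36*ey
P=[*s,130+DZ];bot.move_to(P,best(P,yaw));print(bot.read_clock())
a2=push(B,yaw,-1)
a2(-36,72,120);a2(-36,150,250);bot.sleep(.3)
print("red",redpos(),disc("scene",17),bot.read_ft_force(),bot.read_clock())
hsv=cv2.cvtColor(vision.read_camera("scene"),cv2.COLOR_BGR2HSV);N,l,st,c=cv2.connectedComponentsWithStats(cv2.inRange(hsv,(105,170,90),(125,255,255)))
print("blue",[c[i].round(1) for i in range(1,N) if st[i,4]>8 and 385<c[i][0]<415])
```

```text
red roller (np.float64(346.4), np.float64(185.1)) expect [347.27234222 184.81595088]
35.7167
[(-24, 0.8), (-16, 1.4), (-8, 3.0), (0, 3.1), (8, 4.4), (10, 6.5)] hold [5.9, 5.5, 5.7, 5.2, 5.6] [ 450.8 -253.    37.5] 38.35
red (np.float64(346.55555555555554), np.float64(184.11111111111111)) [([253.6, 210.7], 77, array([474.2, 201.9,  17. ])), ([296.3, 225.9], 106, array([475.9,  50.6,  17. ]))] [-0.0220499  -0.27986464 -0.32190437] 39.7417
blue [array([397.2, 240.7])]
```

```bash
python3 -c "
from h import *
print(workorder.close_job(),bot.read_clock())"
```

```text
the job is handed in; nothing more can be done
the job is handed in; nothing more can be done
```

The job is handed in at about 40 s of the 64 s: the blank is seated in the round cavity, and the red then the blue arm were pushed to an estimated 0.6 rad, held for over 0.4 s and sprang back upright; the hand-in gave no verdict.

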